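Fetch the new damper piston from behind the oil bottle and grease tin

ROBOT

A 6-joint arm with a two-finger parallel gripper is mounted at the origin on the work surface. World frame = base frame: x ahead of the robot, y to its left, z up, the work surface at z = 0. Lengths are in mm, angles in rad, forces in N, time in s.
With the tool pointing down it reaches from about 350 to 875 mm from the base axis. Payload 4.2 kg.
Tool frame: the origin (TCP) lies at the very end of the fingers, on their centre line; the grasp point (between the pads) lies 19 mm behind it; z points along the fingers, y is the line along which they close (so a half turn about z gives the same grasp; the last joint's range is limited). The gripper opens to 85 mm and grips with 20 to 120 N. Pads are 22 mm wide; open, the fingers measure 114 mm over their backs; the gripper's body (76 mm by 85 mm) begins 54 mm behind the grasp point. The pads swing forward as they close: fully open they stand 13 mm farther back than shut.
Start: joints at [1.444, 0.385, 0.008, 0, -1.194, -0.259], TCP at [235.155, 579.052, 231.312] pointing down, gripper open.
Joint ranges: [-3.14, 3.14], [-1.21, 2.06], [-1.07, 1.41], [-3.16, 2.05], [-2.99, -0.16], [-3.1, 3.1]. Speed limits (rad/s): [2.79, 2.79, 3.14, 3.14, 3.14, 3.14].

INTERFACE

Orientations are given as a unit quaternion [x, y, z, w].
In Python, from bench import arm, optics gives the robot as it stands. The module is installed in compiled form; this text tells all that it offers.
- The arm moves only by the tool step_arm, never from a script. Its argument "motion" is a list of rows, each an object with "dr": the turn, a rotation vector about the tool's x, y, z in units of 8 degrees (1.0 is 8 degrees), a list of three; "slide": the shift along the tool's x, y, z in mm, a list of three; "jaw": the finger opening in mm, from 0 to 85.4. A call has exactly 8 rows; each row is the pose to reach, as a shift and turn from the pose commanded when the call began, along the tool's axes at that moment; what a row does not reach only later rows make up. A row lasts 1/8 s, in which the tool goes at most 62.5 mm and 10.7 degrees, less where a joint would pass 70% of its speed; a pose out of reach is approached as far as the arm can. A call with a gripper value outside its range is refused whole. The fingers move at their own pace and stop on an object; the grip force is fixed at half the most. Time passes only in rows, so rows that repeat a pose let the fingers close, or fill a call up. It gives the time, the measured TCP pose, the force, the opening and the grip force at its end, in the units of the state.
- arm.read_state(): the state, without advancing time (a new reading comes with each control period).
- optics.get_image(name): name is "scene" or "top" or "wrist"; returns the picture (480x640x3 uint8, blue, green, red); there is no depth.
- optics.camera_info(name): a dict with "camera_matrix" (3x3 intrinsics, pixels), "k1" (the pictures are not rectified: a ray, as slopes to the right and down, at radius r is drawn at 1 + k1 r^2 times it, then the intrinsics apply), "view" (4x4, takes a point from world to camera coordinates); the wrist camera has in their place "T_tool_cam" (4x4, takes a point from camera to tool coordinates, whose origin is the TCP and whose axes are the flange's). Camera axes: x right, y up, looking along -z (the intrinsics and any distortion apply to the point x, -y, -z); pixel columns grow to the right and rows downward; lengths in mm; the calibration is good to about 2 mm. A picture is of the moment at which its call begins: read the wrist's pose just before it. camera_info takes no time and is no camera call.
- arm.job_done(): hands the job in; it is judged then, once.
The state is a dict: "clock": time; "joints": joint angles; "joint_vel": joint speeds; "joint_efforts": joint torques, N m; "position": TCP position; "ee_rot": TCP orientation; "contact_force": force on the tool from outside, world axes, zero at the start; "wrist_torque": the same for the moment, N m; "gripper_width": finger opening in mm; "grasp_force": force on a finger pad.
Only numpy, scipy, OpenCV 4.12 (cv2) and the standard library are available. Lean on these libraries where they do the work, as an engineer would, in place of code of your own. Each camera call takes 0.05 s, during which the arm holds its last target. There are 200 camera calls.

TASK

On the suspension bench the red-banded oil bottle and the yellow grease tin were put down on each other's coloured spot in the tray, where they stand in the way of the pistons behind them. First clear both out of the way, standing together on the grey side mat; then stand the blue piston upright in the middle of the round steel assembly plate; and only then put the bottle back in the middle of the red spot and the tin in the middle of the yellow spot, both upright. Leave the black piston where it is, and let neither the bottle nor the tin fall over at any time.

Things in the scene. Friction and masses are not known exactly. Their poses are not given: they have to be found in the camera images.
- oil_bottle: Loose oil bottle: white round bottle with a red band and a red cap, standing upright. Straight body 52 mm in diameter from the underside up to 85 mm, then a shoulder to a cap 32 mm in diameter from 94 to 115 mm (the top). About 0.22 kg. Origin at the centre of its underside, z up. Starts on the yellow spot.
- grease_tin: Loose grease tin: yellow round tin, 56 mm in diameter, straight up to 94 mm, with a steel lid 50 mm in diameter up to 100 mm (the top), standing upright. About 0.28 kg. Origin at the centre of its underside, z up. Starts on the red spot.
- blue_piston: Loose blue damper piston: short upright cylinder, 44 mm in diameter, 34 mm tall, with a thin white band and a dark bore mark on top. 0.09 kg. Origin at the centre of its underside, z up. Starts on the tray's 3 mm thick floor in the row farther from the robot, behind one of the two spots (70 mm behind its centre), 110 mm beside the black piston. Either piston may be behind either spot.
- black_piston: Loose black damper piston of the same shape and size (44 mm in diameter, 34 mm tall), also in the tray behind one of the spots. It stays where it is.
- red_spot: Fixed flat red disc, 76 mm in diameter, 3 mm thick, lying in the tray: where the oil bottle belongs. The tin stands on it at the start, with a red rim showing all round. Origin at the centre of its underside, so its top is 3 mm higher. Its x axis points away from the robot, towards the row of pistons; its y axis runs along the row of spots.
- yellow_spot: Fixed flat yellow disc, 76 mm in diameter, 3 mm thick, lying in the tray 110 mm from the red one, centre to centre: where the grease tin belongs. The oil bottle stands on it at the start, with a yellow rim showing all round. Origin at the centre of its underside, axes as for the red spot. Either spot may be the left or the right one.
- tray: Fixed shallow aluminium tray, 180 mm (x) by 260 mm (y), floor 3 mm thick, walls 12 mm high, holding the two spots in the row nearer the robot and the two pistons behind them; a small loose brass nut (22 mm wide, 9 mm high) lies midway between the spots. Origin at the centre of its underside, x pointing away from the robot.
- side_mat: Fixed grey side mat with two thin white lines, on the table to the left or right of the tray. 220 mm along its x axis, 130 mm along its y axis, 4 mm thick. Origin at the centre of its underside, so its top is 4 mm higher. Empty at the start; the bottle and the tin have room on it side by side along x.
- assembly_plate: Fixed assembly plate, on the other side of the tray from the mat: green square base 120 mm wide, 10 mm thick, carrying a round steel plate 90 mm in diameter whose flat top is 20 mm above the origin, with a thin dark circle marking the middle. Origin at the centre of the underside of the base, z up.
Not all that is in view belongs to the job. Leave any orange look-alike of the blue_piston alone.

How it is judged (in metres and radians):
On the way, in this order (a step that is already met when the one before it is completed fails the run):
1. the oil bottle and the grease tin both stand upright on the side mat (x of oil_bottle in the frame of side_mat between -0.105 and 0.105 m and y of oil_bottle in the frame of side_mat between -0.06 and 0.06 m and z of oil_bottle in the frame of side_mat between 0.001 and 0.009 m and angle between each of oil_bottle, grease_tin's own z axis and vertical below 0.1 rad and linear speed of each of oil_bottle, grease_tin below 0.03 m/s and x of grease_tin in the frame of side_mat between -0.105 and 0.105 m and y of grease_tin in the frame of side_mat between -0.06 and 0.06 m and z of grease_tin in the frame of side_mat between 0.001 and 0.009 m), for 0.2 s.
2. the blue piston stands on the middle of the assembly plate while the bottle and the tin still stand on the mat (all of step 1 and horizontal distance between blue_piston and assembly_plate below 0.012 m and z of blue_piston in the frame of assembly_plate between 0.016 and 0.024 m and angle between blue_piston's own z axis and vertical below 0.1 rad and linear speed of blue_piston below 0.03 m/s), for 0.2 s.
At the end, for the whole second after the job is handed in: Oil bottle at rest on the red spot, grease tin on the yellow spot and blue piston on the assembly plate, each upright (within 0.1 rad) and within 12 mm of the centre; black piston upright within 15 mm of where it started; all released (horizontal distance between oil_bottle and red_spot below 0.012 m and z of oil_bottle in the frame of red_spot between 0 and 0.007 m and angle between each of oil_bottle, grease_tin, blue_piston, black_piston's own z axis and vertical below 0.1 rad and linear speed of each of oil_bottle, grease_tin, blue_piston below 0.03 m/s and horizontal distance between grease_tin and yellow_spot below 0.012 m and z of grease_tin in the frame of yellow_spot between 0 and 0.007 m and horizontal distance between blue_piston and assembly_plate below 0.012 m and z of blue_piston in the frame of assembly_plate between 0.016 and 0.024 m and distance of black_piston from where it was at the start of the episode below 0.015 m); the robot touches nothing.
It fails at once if the bottle or the tin falls over (angle between any of oil_bottle, grease_tin's own z axis and vertical above 0.6 rad).
It fails at once if the black piston is moved from its place (distance of black_piston from where it was at the start of the episode above 0.03 m).
It also fails if it takes over 128 s, if anything falls off the work surface, if the arm or the gripper's body presses on something with over 40 N, if the wrist force passes 120 N, or if a joint passes its speed limit or range.

## Working session

There is one attempt and no reset: what is moved stays moved. The work goes in short steps, Python scripts to look and compute and a tool call to move; the robot and the scene stay as the last step left them, time stands still between calls to the robot, and variables do not carry over. Pictures are saved under pics/ and viewed, at most 14 in all, crops included, and the job is handed in when it is done.

Besides the shell and the picture viewer there is one more tool, called in YAML: its name, and indented under it one key for each argument. step_arm: Moves the arm, as the interface text tells. Its arguments: {"type":"object","properties":{"motion":{"type":"array","items":{"type":"object","properties":{"dr":{"type":"array","items":{"type":"number"}},"slide":{"type":"array","items":{"type":"number"}},"jaw":{"type":"number"}}}}},"required":["motion"]}

```bash
mkdir -p pics
python3 - <<'E'
from bench import arm, optics
import cv2
s=arm.read_state(); print(s)
for n in("scene","top"):
    cv2.imwrite(f"pics/{n}0.png",optics.get_image(n)); print(n,optics.camera_info(n))
print(optics.camera_info("wrist"))
E
```

```text
{'clock': 0.0, 'joints': array([ 1.44359771e+00,  3.85548833e-01,  6.65264401e-03, -4.75267064e-04,
       -1.19401366e+00, -2.58617244e-01]), 'joint_vel': array([-5.67129261e-04, -4.37359705e-04,  6.35561669e-05, -6.78989261e-04,
       -3.47769748e-05,  5.82204289e-04]), 'joint_efforts': array([-1.04286278e-04, -3.92285943e+01,  1.88402259e+01,  4.18636411e+00,
       -4.56016656e-03,  9.88057636e-08]), 'position': array([234.9571473 , 578.53478109, 230.24026785]), 'ee_rot': array([ 9.81433513e-01, -1.91799620e-01, -1.51005917e-04,  1.06898518e-03]), 'contact_force': array([-0.59438359,  0.45831294,  0.4423492 ]), 'wrist_torque': array([-0.06380821,  0.01496907,  0.00306075]), 'grasp_force': 0.0, 'gripper_width': 85.2198832375169}
scene {'camera_matrix': array([[534.73463528,   0.        , 316.88405319],
       [  0.        , 534.73463528, 235.83087082],
       [  0.        ,   0.        ,   1.        ]]), 'k1': 0.055627268420480575, 'view': array([[-4.22033367e-01,  9.06438791e-01,  1.60173368e-02,
         2.45629628e+02],
       [-7.57839127e-01, -3.62432682e-01,  5.42514893e-01
[... 611 characters left out ...]
75832025e-03,  9.71738466e-01,
        -8.45404913e+02],
       [ 0.00000000e+00,  0.00000000e+00,  0.00000000e+00,
         1.00000000e+00]])}
{'camera_matrix': array([[348.663157  ,   0.        , 318.50656515],
       [  0.        , 348.663157  , 239.97109753],
       [  0.        ,   0.        ,   1.        ]]), 'k1': 0.011705796429539424, 'T_tool_cam': array([[-1.36786453e-03,  9.63904895e-01,  2.66243276e-01,
         6.78985227e+01],
       [ 9.99998589e-01,  1.57821431e-03, -5.76111827e-04,
         1.25235010e+00],
       [-9.75505957e-04,  2.66242112e-01, -9.63905694e-01,
        -1.43537231e+02],
       [ 0.00000000e+00,  0.00000000e+00,  0.00000000e+00,
         1.00000000e+00]])}
```

View pics/scene0.png

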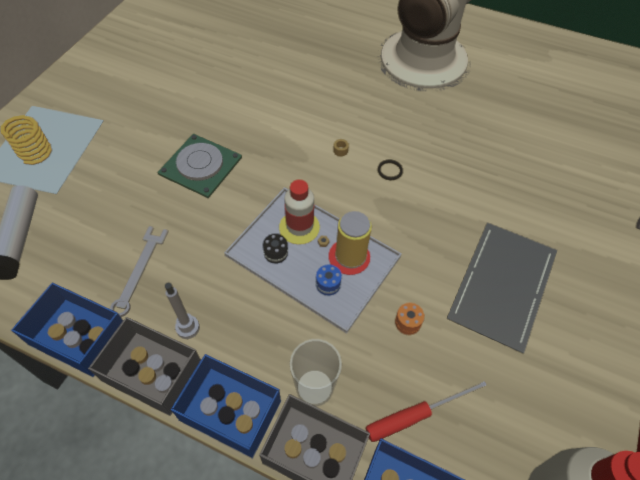

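View pics/top0.png

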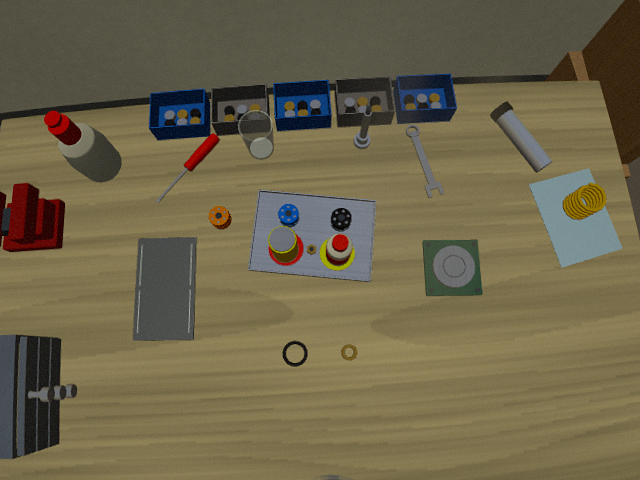

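The top view shows, by pixel:
- Blue piston at (288,214). The orange look-alike at (219,217) is to be left alone.
- Black piston at (341,219).
- Tin at (284,244), on the red spot.
- Bottle at (340,249), on the yellow spot. A larger bottle, a distractor, is at (85,150).
- Mat at (165,288) and plate centre near (454,266).

Next, one close crop of the tray and one of the plate and mat.

```bash
cat > h.py <<'E'
import numpy as np, cv2
from bench import arm, optics
from scipy.spatial.transform import Rotation as R
def cam(name,st=None):
    c=optics.camera_info(name)
    if name=="wrist":
        T=np.eye(4);T[:3,:3]=R.from_quat(st["ee_rot"]).as_matrix();T[:3,3]=st["position"]
        return c["camera_matrix"],c["k1"],np.linalg.inv(T@c["T_tool_cam"])
    return c["camera_matrix"],c["k1"],c["view"]
def px2w(c,uv,z):
    "pixel -> world xy on plane z"
    K,k,V=c
    a,b=cv2.undistortPoints(np.array([[uv]],float),K,np.array([k,0,0,0.]))[0,0]
    d=V[:3,:3].T@np.array([a,-b,-1]); o=-V[:3,:3].T@V[:3,3]
    return (o+d*(z-o[2])/d[2]).round(1)
def w2px(c,p):
    K,k,V=c
    q=V[:3,:3]@np.array(p,float)+V[:3,3]
    m=np.array([q[0],-q[1]])/-q[2]; m=m*(1+k*(m@m))
    return (K@np.r_[m,1])[:2].round(1)
def move(target,yaw=None):
    "slide/turn from the current pose to target TCP (tool down); yaw = direction of tool x"
    s=arm.read_state(); M=R.from_quat(s["ee_rot"])
    x=M.as_matrix()[:,0]; y0=np.arctan2(x[1],x[0])
    if yaw is None: yaw=y0
    T=R.from_matrix(np.array([[np.cos(yaw),np.sin(yaw),0],[np.sin(yaw),-np.cos(yaw),0],[0,0,-1]]))
    print("yaw",y0.round(3),"slide",M.inv().apply(np.array(target)-s["position"]).round(1),"dr",((M.inv()*T).as_rotvec()/np.radians(8)).round(2))
E
python3 - <<'E'
import cv2
t=cv2.imread('pics/top0.png')
cv2.imwrite('pics/c1.png',cv2.resize(t[180:290,240:385],None,fx=5,fy=5,interpolation=2))
a=cv2.resize(t[230:345,125:205],None,fx=5,fy=5,interpolation=2);b=cv2.resize(t[230:305,415:490],None,fx=5,fy=5,interpolation=2)
import numpy as np
o=np.zeros((575,800,3),'u1');o[:575,:400]=a;o[:375,410:785]=b;cv2.imwrite('pics/c2.png',o)
E
```

```text
(no output)
```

View pics/c1.png

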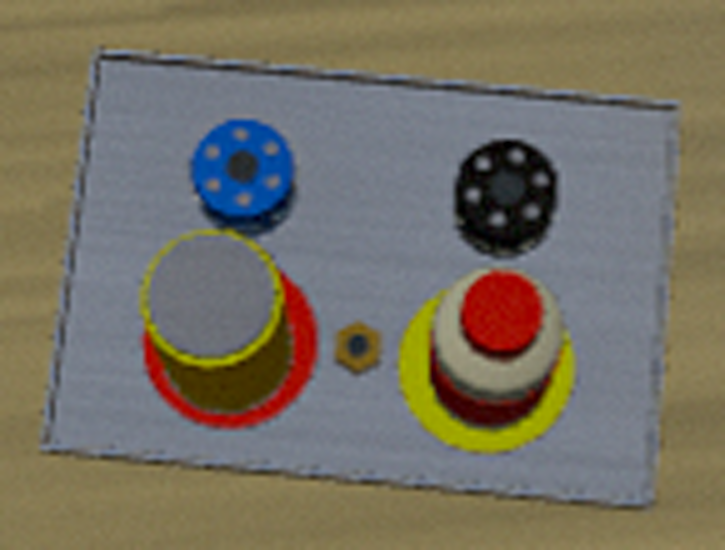

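View pics/c2.png

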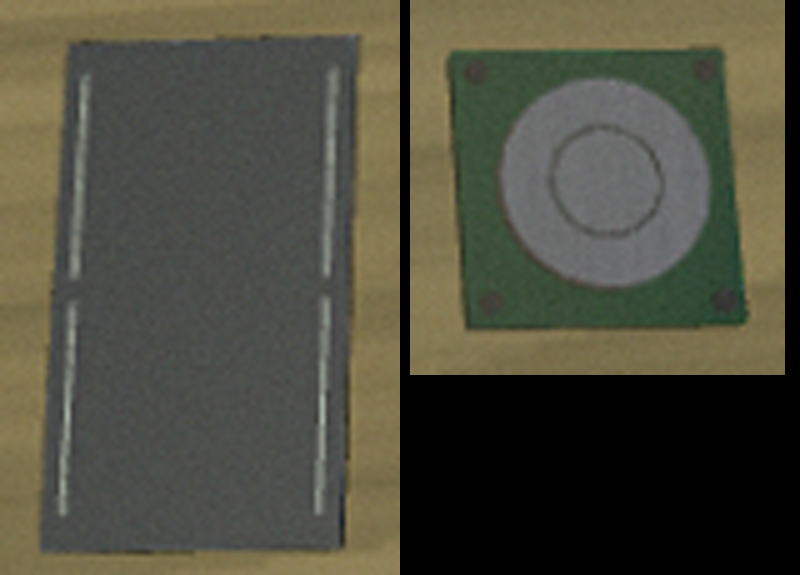

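Crop c1 confirms the blue piston top at (242,168), with the black one at (507,190). The tin lid centre is at (214,298) and the bottle cap at (503,313). The nut is at (357,347), between the spots. Crop c2 shows the mat corners and the plate circle at (606,181). Now converting these to world positions.

Run:
```python
from h import *
c=cam("top")
def p(n,x,y,z,ox=240,oy=180):
    w=px2w(c,((x+.5)/5-.5+ox,(y+.5)/5-.5+oy),z); print(n,w); return w
for n,x,y,z in [("blue",242,168,37),("black",507,190,37),("tinlid",214,298,105),("cap",503,313,121),("red",231,343,6),("yel",488,367,6),("nut",357,347,12),
 ("TL",98,50,12),("TR",678,104,12),("BR",650,505,12),("BL",43,450,12)]: p(n,x,y,z)
for n,x,y in [("mTL",68,42),("mTR",358,37),("mBR",343,548),("mBL",40,550)]: p(n,x,y,4,125,230)
p("plate",606-410,181,20,415,230)
# scene crosscheck
s=cam("scene")
for n,u,v,z in [("cap",299.5,187,121),("lid",355,222,106),("blue",329,273,37),("black",275,242,37),("plate",200,160,20)]: print("scene",n,px2w(s,(u,v),z))
```

```text
blue [636.7  45.9  37. ]
black [619.3 -64.7  37. ]
tinlid [564.1  56.5 105. ]
cap [546.8 -52.7 121. ]
red [568.6  56.2   6. ]
yel [550.6 -52.6   6. ]
nut [561.8   2.6  12. ]
TL [703.1 107.3  12. ]
TR [ 660.4 -144.4   12. ]
BR [ 485.8 -115.1   12. ]
BL [526.5 137.5  12. ]
mTL [614.1 378.8   4. ]
mTR [607.3 249.5   4. ]
mBR [389.5 258.5   4. ]
mBL [395.4 387.5   4. ]
plate [ 503.  -294.4   20. ]
scene cap [550.5 -48.8 121. ]
scene lid [565.8  59.4 106. ]
scene blue [635.1  46.6  37. ]
scene black [619.4 -63.9  37. ]
scene plate [ 504.6 -289.5   20. ]
```

Run:
```python
from h import *
move((565.5,57.5,230),-0.163)
```

```text
yaw -0.386 slide [502.3 358.3   1.1] dr [ 0.01  0.   -1.6 ]
```

step_arm:
  motion:
    - {"slide": [40, 28, 0], "dr": [0, 0, 0], "jaw": 85}
    - {"slide": [80, 57, 0], "dr": [0, 0, 0], "jaw": 85}
    - {"slide": [120, 86, 0], "dr": [0, 0, -0.2], "jaw": 85}
    - {"slide": [160, 114, 0], "dr": [0, 0, -0.4], "jaw": 85}
    - {"slide": [200, 143, 0], "dr": [0, 0, -0.6], "jaw": 85}
    - {"slide": [240, 171, 0], "dr": [0, 0, -0.8], "jaw": 85}
    - {"slide": [280, 200, 0], "dr": [0, 0, -1.0], "jaw": 85}
    - {"slide": [320, 228, 0], "dr": [0, 0, -1.2], "jaw": 85}

```text
clock: 1.1
position: [446.2, 245.8, 231.1]
ee_rot: [0.994, -0.108, -0.0, 0.0]
contact_force: [1.1, 0.1, -0.3]
gripper_width: 85.3
grasp_force: 0.0
```

Run:
```python
from h import *
move((565.5,57.5,231),-0.163)
```

```text
yaw -0.217 slide [157.1 158.2   0. ] dr [ 0.    0.   -0.39]
```

step_arm:
  motion:
    - {"slide": [35, 35, 0], "dr": [0, 0, -0.1], "jaw": 85}
    - {"slide": [70, 70, 0], "dr": [0, 0, -0.2], "jaw": 85}
    - {"slide": [105, 105, 0], "dr": [0, 0, -0.3], "jaw": 85}
    - {"slide": [130, 131, 0], "dr": [0, 0, -0.4], "jaw": 85}
    - {"slide": [150, 151, 0], "dr": [0, 0, -0.4], "jaw": 85}
    - {"slide": [157, 158, 0], "dr": [0, 0, -0.4], "jaw": 85}
    - {"slide": [157, 158, 0], "dr": [0, 0, -0.4], "jaw": 85}
    - {"slide": [157, 158, 0], "dr": [0, 0, -0.4], "jaw": 85}

```text
clock: 2.1
position: [564.5, 59.9, 231.2]
ee_rot: [0.997, -0.081, -0.0, -0.0]
contact_force: [1.0, -0.0, -0.2]
gripper_width: 85.1
grasp_force: 0.0
```

Run:
```python
from h import *
s=arm.read_state(); cv2.imwrite("pics/w1.png",optics.get_image("wrist")); c=cam("wrist",s)
print(s["position"],s["ee_rot"])
for n,p in dict(lid=(565,57.5,106),cap=(548.5,-51.5,121),blue=(637,46,37),black=(619.5,-64,37),red=(568,56.5,6),yel=(550.5,-52.5,6)).items(): print(n,w2px(c,p))
move((565.5,57.5,45),-0.163)
```

```text
[564.46370807  59.86038875 231.24085034] [ 9.96741237e-01 -8.06652290e-02 -1.55220319e-04 -5.36133311e-05]
lid [319.5 230.7]
cap [466.5 233.7]
blue [318.9 136.5]
black [439.2 135.7]
red [319.6 205.3]
yel [423.1 204.9]
yaw -0.161 slide [  1.4   2.3 186.4] dr [-0.    0.    0.01]
```

View pics/w1.png

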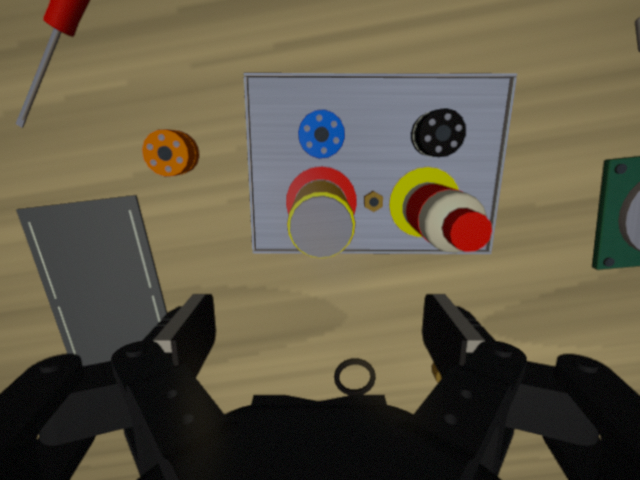

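The wrist view confirms the layout. Tin lid is at (321,224), blue piston at (321,133), black at (441,133) and the cap at (467,230), all within about 3 px of the predictions. I'll descend on the tin.

step_arm:
  motion:
    - {"slide": [2, 2, 30], "dr": [0, 0, 0], "jaw": 85}
    - {"slide": [3, 2, 60], "dr": [0, 0, 0], "jaw": 85}
    - {"slide": [3, 2, 90], "dr": [0, 0, 0], "jaw": 85}
    - {"slide": [3, 2, 120], "dr": [0, 0, 0], "jaw": 85}
    - {"slide": [3, 2, 145], "dr": [0, 0, 0], "jaw": 85}
    - {"slide": [3, 2, 165], "dr": [0, 0, 0], "jaw": 85}
    - {"slide": [3, 2, 180], "dr": [0, 0, 0], "jaw": 85}
    - {"slide": [3, 2, 186], "dr": [0, 0, 0], "jaw": 85}

```text
clock: 3.15
position: [567.2, 57.1, 44.6]
ee_rot: [0.997, -0.081, -0.0, 0.0]
contact_force: [-0.0, 1.0, -0.4]
gripper_width: 85.1
grasp_force: 0.0
```

step_arm:
  motion:
    - {"slide": [0, 0, 0], "dr": [0, 0, 0], "jaw": 70}
    - {"slide": [0, 0, 0], "dr": [0, 0, 0], "jaw": 64}
    - {"slide": [0, 0, 0], "dr": [0, 0, 0], "jaw": 60}
    - {"slide": [0, 0, 0], "dr": [0, 0, 0], "jaw": 56}
    - {"slide": [0, 0, 0], "dr": [0, 0, 0], "jaw": 50}
    - {"slide": [0, 0, 0], "dr": [0, 0, 0], "jaw": 45}
    - {"slide": [0, 0, 0], "dr": [0, 0, 0], "jaw": 45}
    - {"slide": [0, 0, 0], "dr": [0, 0, 0], "jaw": 45}

```text
clock: 4.15
position: [568.4, 57.2, 46.3]
ee_rot: [0.997, -0.081, 0.001, -0.0]
contact_force: [-1.1, 3.0, 4.4]
gripper_width: 55.0
grasp_force: 62.9
```

Run:
```python
from h import *
s=arm.read_state();print(s["position"],s["grasp_force"],s["gripper_width"])
x=np.array([np.cos(-.041),np.sin(-.041),0]); m=np.array([501.6,318.6,0])
A=m+52*x; B=m-52*x; print(A,B)
move((*A[:2],s["position"][2]))
```

```text
[568.37242996  57.16443662  46.30032025] 62.92186617851257 55.03244868993442
[553.55630012 316.46859727   0.        ] [449.64369988 320.73140273   0.        ]
yaw -0.162 slide [-5.640e+01 -2.535e+02  1.000e-01] dr [-0.01 -0.01  0.  ]
```

step_arm:
  motion:
    - {"slide": [0, 0, -15], "dr": [0, 0, 0], "jaw": 45}
    - {"slide": [0, 0, -35], "dr": [0, 0, 0], "jaw": 45}
    - {"slide": [-2, -10, -45], "dr": [0, 0, 0], "jaw": 45}
    - {"slide": [-7, -32, -45], "dr": [0, 0, 0], "jaw": 45}
    - {"slide": [-14, -62, -45], "dr": [0, 0, 0], "jaw": 45}
    - {"slide": [-21, -95, -45], "dr": [0, 0, 0], "jaw": 45}
    - {"slide": [-28, -128, -45], "dr": [0, 0, 0], "jaw": 45}
    - {"slide": [-36, -161, -45], "dr": [0, 0, 0], "jaw": 45}

```text
clock: 5.15
position: [557.2, 222.6, 89.9]
ee_rot: [0.997, -0.081, -0.001, 0.0]
contact_force: [0.5, -0.5, -2.6]
gripper_width: 55.3
grasp_force: 63.6
```

step_arm:
  motion:
    - {"slide": [-7, -32, 0], "dr": [0, 0, 0], "jaw": 45}
    - {"slide": [-14, -62, 0], "dr": [0, 0, 0], "jaw": 45}
    - {"slide": [-19, -84, 0], "dr": [0, 0, 0], "jaw": 45}
    - {"slide": [-20, -92, 5], "dr": [0, 0, 0], "jaw": 45}
    - {"slide": [-20, -92, 20], "dr": [0, 0, 0], "jaw": 45}
    - {"slide": [-20, -92, 32], "dr": [0, 0, 0], "jaw": 45}
    - {"slide": [-20, -92, 40], "dr": [0, 0, 0], "jaw": 45}
    - {"slide": [-20, -92, 40], "dr": [0, 0, 0], "jaw": 45}

```text
clock: 6.15
position: [552.9, 314.4, 49.2]
ee_rot: [0.997, -0.082, -0.001, 0.001]
contact_force: [-0.1, -0.6, -1.6]
gripper_width: 54.5
grasp_force: 63.6
```

Held and near the mat. I'll lower it the last few millimetres gently.

step_arm:
  motion:
    - {"slide": [0, 0, 2], "dr": [0, 0, 0], "jaw": 45}
    - {"slide": [0, 0, 4], "dr": [0, 0, 0], "jaw": 45}
    - {"slide": [0, 0, 5], "dr": [0, 0, 0], "jaw": 45}
    - {"slide": [0, 0, 6], "dr": [0, 0, 0], "jaw": 45}
    - {"slide": [0, 0, 6], "dr": [0, 0, 0], "jaw": 45}
    - {"slide": [0, 0, 6], "dr": [0, 0, 0], "jaw": 45}
    - {"slide": [0, 0, 6], "dr": [0, 0, 0], "jaw": 45}
    - {"slide": [0, 0, 6], "dr": [0, 0, 0], "jaw": 45}

```text
clock: 7.15
position: [553.2, 315.5, 44.4]
ee_rot: [0.997, -0.081, 0.0, -0.0]
contact_force: [-1.2, -0.5, -1.9]
gripper_width: 55.1
grasp_force: 63.6
```

step_arm:
  motion:
    - {"slide": [0, 0, 0.5], "dr": [0, 0, 0], "jaw": 45}
    - {"slide": [0, 0, 1], "dr": [0, 0, 0], "jaw": 45}
    - {"slide": [0, 0, 1.2], "dr": [0, 0, 0], "jaw": 45}
    - {"slide": [0, 0, 1.5], "dr": [0, 0, 0], "jaw": 45}
    - {"slide": [0, 0, 1.5], "dr": [0, 0, 0], "jaw": 45}
    - {"slide": [0, 0, 1.5], "dr": [0, 0, 0], "jaw": 45}
    - {"slide": [0, 0, 1.5], "dr": [0, 0, 0], "jaw": 45}
    - {"slide": [0, 0, 1.5], "dr": [0, 0, 0], "jaw": 45}

```text
clock: 8.15
position: [553.2, 315.5, 44.3]
ee_rot: [0.997, -0.081, 0.0, -0.0]
contact_force: [-4.0, -0.7, 6.2]
gripper_width: 55.1
grasp_force: 63.8
```

step_arm:
  motion:
    - {"slide": [0, 0, 0], "dr": [0, 0, 0], "jaw": 58}
    - {"slide": [0, 0, 0], "dr": [0, 0, 0], "jaw": 64}
    - {"slide": [0, 0, 0], "dr": [0, 0, 0], "jaw": 72}
    - {"slide": [0, 0, 0], "dr": [0, 0, 0], "jaw": 85}
    - {"slide": [0, 0, 0], "dr": [0, 0, 0], "jaw": 85}
    - {"slide": [0, 0, -20], "dr": [0, 0, 0], "jaw": 85}
    - {"slide": [0, 0, -60], "dr": [0, 0, 0], "jaw": 85}
    - {"slide": [0, 0, -110], "dr": [0, 0, 0], "jaw": 85}

```text
clock: 9.15
position: [552.6, 314.9, 152.8]
ee_rot: [0.997, -0.081, -0.001, 0.001]
contact_force: [1.5, 0.7, -0.7]
gripper_width: 84.9
grasp_force: 0.0
```

Run:
```python
from h import *
cv2.imwrite("pics/t2.png",optics.get_image("top")[180:345,120:385])
move((548.5,-51.5,160),-0.163)
```

```text
yaw -0.161 slide [ 51.  365.4  -0.4] dr [-0.06 -0.07  0.02]
```

View pics/t2.png

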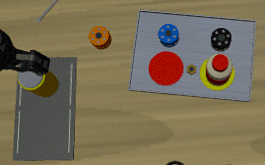

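The tin stands on the mat and the red spot is free. Next, the bottle.

step_arm:
  motion:
    - {"slide": [5, 35, -5], "dr": [0, 0, 0], "jaw": 85}
    - {"slide": [12, 85, -8], "dr": [0, 0, 0], "jaw": 85}
    - {"slide": [19, 135, -8], "dr": [0, 0, 0], "jaw": 85}
    - {"slide": [26, 185, -8], "dr": [0, 0, 0], "jaw": 85}
    - {"slide": [33, 235, -8], "dr": [0, 0, 0], "jaw": 85}
    - {"slide": [40, 285, -8], "dr": [0, 0, 0], "jaw": 85}
    - {"slide": [47, 335, -8], "dr": [0, 0, 0], "jaw": 85}
    - {"slide": [51, 365, -8], "dr": [0, 0, 0], "jaw": 85}

```text
clock: 10.2
position: [544.1, -55.1, 160.8]
ee_rot: [0.997, -0.082, 0.0, -0.0]
contact_force: [0.4, 0.1, -0.3]
gripper_width: 85.2
grasp_force: 0.0
```

Run:
```python
from h import *
move((549.5,-51.5,56),-0.163)
```

```text
yaw -0.164 slide [  4.7  -4.5 104.8] dr [-0.   -0.   -0.01]
```

step_arm:
  motion:
    - {"slide": [3, -3, 5], "dr": [0, 0, 0], "jaw": 85}
    - {"slide": [5, -4.5, 20], "dr": [0, 0, 0], "jaw": 85}
    - {"slide": [5, -4.5, 45], "dr": [0, 0, 0], "jaw": 85}
    - {"slide": [5, -4.5, 70], "dr": [0, 0, 0], "jaw": 85}
    - {"slide": [5, -4.5, 90], "dr": [0, 0, 0], "jaw": 85}
    - {"slide": [5, -4.5, 100], "dr": [0, 0, 0], "jaw": 85}
    - {"slide": [5, -4.5, 105], "dr": [0, 0, 0], "jaw": 85}
    - {"slide": [5, -4.5, 105], "dr": [0, 0, 0], "jaw": 85}

```text
clock: 11.2
position: [550.4, -49.1, 55.8]
ee_rot: [0.997, -0.081, 0.0, 0.0]
contact_force: [-0.5, 0.5, -0.3]
gripper_width: 85.3
grasp_force: 0.0
```

step_arm:
  motion:
    - {"slide": [0, 0, 0], "dr": [0, 0, 0], "jaw": 70}
    - {"slide": [0, 0, 0], "dr": [0, 0, 0], "jaw": 63}
    - {"slide": [0, 0, 0], "dr": [0, 0, 0], "jaw": 58}
    - {"slide": [0, 0, 0], "dr": [0, 0, 0], "jaw": 54}
    - {"slide": [0, 0, 0], "dr": [0, 0, 0], "jaw": 50}
    - {"slide": [0, 0, 0], "dr": [0, 0, 0], "jaw": 42}
    - {"slide": [0, 0, 0], "dr": [0, 0, 0], "jaw": 42}
    - {"slide": [0, 0, 0], "dr": [0, 0, 0], "jaw": 42}

```text
clock: 12.2
position: [550.3, -50.0, 56.5]
ee_rot: [0.997, -0.081, 0.0, 0.0]
contact_force: [-0.1, -4.5, 4.9]
gripper_width: 50.9
grasp_force: 60.9
```

Run:
```python
from h import *
s=arm.read_state(); print(s["position"])
move((449.6,320,s["position"][2]))
```

```text
[550.34766215 -49.99964906  56.54414252]
yaw -0.162 slide [-1.592e+02 -3.489e+02 -3.000e-01] dr [ 0.01 -0.   -0.  ]
```

step_arm:
  motion:
    - {"slide": [0, 0, -15], "dr": [0, 0, 0], "jaw": 42}
    - {"slide": [0, 0, -35], "dr": [0, 0, 0], "jaw": 42}
    - {"slide": [-5, -10, -45], "dr": [0, 0, 0], "jaw": 42}
    - {"slide": [-15, -33, -45], "dr": [0, 0, 0], "jaw": 42}
    - {"slide": [-30, -66, -45], "dr": [0, 0, 0], "jaw": 42}
    - {"slide": [-45, -99, -45], "dr": [0, 0, 0], "jaw": 42}
    - {"slide": [-60, -132, -45], "dr": [0, 0, 0], "jaw": 42}
    - {"slide": [-75, -165, -45], "dr": [0, 0, 0], "jaw": 42}

```text
clock: 13.2
position: [501.7, 127.4, 100.7]
ee_rot: [0.997, -0.081, -0.0, -0.0]
contact_force: [0.4, -0.7, -1.5]
gripper_width: 50.3
grasp_force: 62.3
```

step_arm:
  motion:
    - {"slide": [-15, -33, 0], "dr": [0, 0, 0], "jaw": 42}
    - {"slide": [-30, -66, 0], "dr": [0, 0, 0], "jaw": 42}
    - {"slide": [-45, -99, 0], "dr": [0, 0, 0], "jaw": 42}
    - {"slide": [-60, -132, 0], "dr": [0, 0, 0], "jaw": 42}
    - {"slide": [-74, -162, 0], "dr": [0, 0, 0], "jaw": 42}
    - {"slide": [-82, -180, 0], "dr": [0, 0, 0], "jaw": 42}
    - {"slide": [-84, -184, 0], "dr": [0, 0, 0], "jaw": 42}
    - {"slide": [-84, -184, 0], "dr": [0, 0, 0], "jaw": 42}

```text
clock: 14.2
position: [449.4, 320.3, 100.6]
ee_rot: [0.997, -0.081, -0.0, 0.0]
contact_force: [-0.1, 0.2, -1.3]
gripper_width: 50.7
grasp_force: 62.4
```

step_arm:
  motion:
    - {"slide": [0, 0, 12], "dr": [0, 0, 0], "jaw": 42}
    - {"slide": [0, 0, 25], "dr": [0, 0, 0], "jaw": 42}
    - {"slide": [0, 0, 35], "dr": [0, 0, 0], "jaw": 42}
    - {"slide": [0, 0, 42], "dr": [0, 0, 0], "jaw": 42}
    - {"slide": [0, 0, 45.5], "dr": [0, 0, 0], "jaw": 42}
    - {"slide": [0, 0, 46.5], "dr": [0, 0, 0], "jaw": 42}
    - {"slide": [0, 0, 46.5], "dr": [0, 0, 0], "jaw": 42}
    - {"slide": [0, 0, 46.5], "dr": [0, 0, 0], "jaw": 42}

```text
clock: 15.2
position: [449.7, 320.6, 54.7]
ee_rot: [0.997, -0.081, 0.0, -0.0]
contact_force: [-1.8, -1.1, 1.1]
gripper_width: 50.4
grasp_force: 62.6
```

step_arm:
  motion:
    - {"slide": [0, 0, 0.3], "dr": [0, 0, 0], "jaw": 42}
    - {"slide": [0, 0, 0.5], "dr": [0, 0, 0], "jaw": 42}
    - {"slide": [0, 0, 0.5], "dr": [0, 0, 0], "jaw": 42}
    - {"slide": [0, 0, 0.5], "dr": [0, 0, 0], "jaw": 55}
    - {"slide": [0, 0, 0.5], "dr": [0, 0, 0], "jaw": 60}
    - {"slide": [0, 0, 0.5], "dr": [0, 0, 0], "jaw": 70}
    - {"slide": [0, 0, 0.5], "dr": [0, 0, 0], "jaw": 85}
    - {"slide": [0, 0, 0.5], "dr": [0, 0, 0], "jaw": 85}

```text
clock: 16.2
position: [449.7, 320.8, 53.8]
ee_rot: [0.997, -0.081, 0.0, -0.0]
contact_force: [0.5, 0.1, 0.4]
gripper_width: 85.2
grasp_force: 0.0
```

step_arm:
  motion:
    - {"slide": [0, 0, 0], "dr": [0, 0, 0], "jaw": 85}
    - {"slide": [0, 0, -10], "dr": [0, 0, 0], "jaw": 85}
    - {"slide": [0, 0, -30], "dr": [0, 0, 0], "jaw": 85}
    - {"slide": [0, 0, -60], "dr": [0, 0, 0], "jaw": 85}
    - {"slide": [0, 0, -90], "dr": [0, 0, 0], "jaw": 85}
    - {"slide": [0, 0, -110], "dr": [0, 0, 0], "jaw": 85}
    - {"slide": [0, 0, -120], "dr": [0, 0, 0], "jaw": 85}
    - {"slide": [0, 0, -120], "dr": [0, 0, 0], "jaw": 85}

```text
clock: 17.2
position: [449.8, 320.9, 174.5]
ee_rot: [0.997, -0.081, 0.0, -0.001]
contact_force: [-0.3, -0.0, 0.7]
gripper_width: 84.9
grasp_force: 0.0
```

Run:
```python
from h import *
move((637,45.5,120),-0.163)
```

```text
yaw -0.162 slide [229.3 241.6  54.3] dr [-0.01 -0.    0.  ]
```

step_arm:
  motion:
    - {"slide": [20, 21, 0], "dr": [0, 0, 0], "jaw": 85}
    - {"slide": [55, 58, 0], "dr": [0, 0, 0], "jaw": 85}
    - {"slide": [90, 95, 0], "dr": [0, 0, 0], "jaw": 85}
    - {"slide": [125, 132, 0], "dr": [0, 0, 0], "jaw": 85}
    - {"slide": [160, 169, 5], "dr": [0, 0, 0], "jaw": 85}
    - {"slide": [195, 206, 20], "dr": [0, 0, 0], "jaw": 85}
    - {"slide": [220, 232, 40], "dr": [0, 0, 0], "jaw": 85}
    - {"slide": [229, 241, 54], "dr": [0, 0, 0], "jaw": 85}

```text
clock: 18.2
position: [636.4, 43.8, 117.0]
ee_rot: [0.997, -0.083, -0.002, 0.001]
contact_force: [-0.3, 2.1, -0.3]
gripper_width: 84.9
grasp_force: 0.0
```

step_arm:
  motion:
    - {"slide": [0, 0, 0], "dr": [0, 0, 0], "jaw": 85}
    - {"slide": [0, 0, 0], "dr": [0, 0, 0], "jaw": 85}
    - {"slide": [0, 0, 0], "dr": [0, 0, 0], "jaw": 85}
    - {"slide": [0, 0, 0], "dr": [0, 0, 0], "jaw": 85}
    - {"slide": [0, 0, 0], "dr": [0, 0, 0], "jaw": 85}
    - {"slide": [0, 0, 0], "dr": [0, 0, 0], "jaw": 85}
    - {"slide": [0, 0, 0], "dr": [0, 0, 0], "jaw": 85}
    - {"slide": [0, 0, 0], "dr": [0, 0, 0], "jaw": 85}

```text
clock: 19.2
position: [636.7, 45.8, 119.8]
ee_rot: [0.997, -0.081, -0.0, 0.0]
contact_force: [0.2, 0.4, 0.0]
gripper_width: 85.3
grasp_force: 0.0
```

Run:
```python
from h import *
s=arm.read_state(); print(s["position"]);w=optics.get_image("wrist"); c=cam("wrist",s); t=optics.get_image("top")
o=np.zeros((480,800,3),'u1'); o[:,:640]=w; cv2.imwrite("pics/w3.png",w)
cv2.imwrite("pics/t3.png",cv2.resize(t[180:345,120:385],None,fx=3,fy=3,interpolation=2))
print(w2px(c,(637,45.5,37)),w2px(c,(619.5,-64,37)))
move((637,45.5,8),-0.163)
```

```text
[636.69717293  45.80590306 119.77616872]
[316.7 246.7] [481.  245.8]
yaw -0.163 slide [  0.4   0.2 111.8] dr [0. 0. 0.]
```

View pics/w3.png

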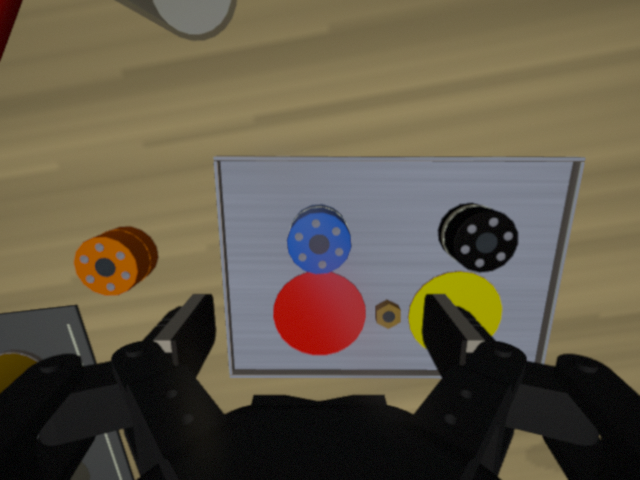

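View pics/t3.png

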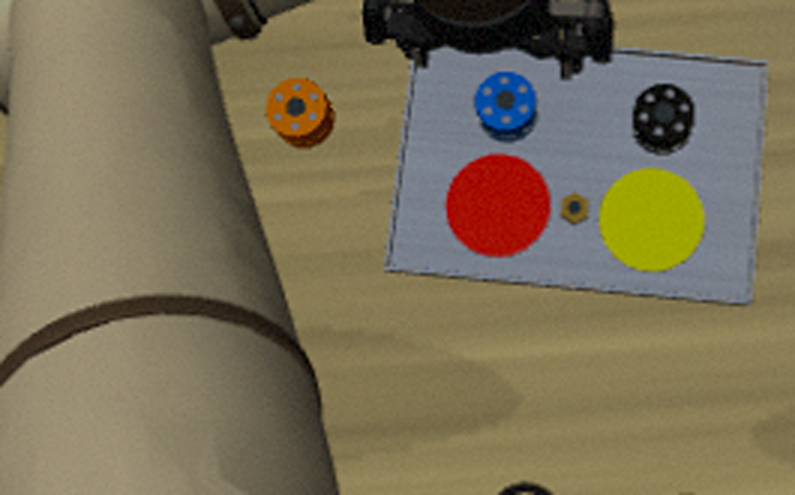

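Both spots are now clear. The top crop shows red at (498,205) and yellow at (652,219). In the wrist view the blue piston is at (319,243), matching the prediction. I'll descend and grip it.

step_arm:
  motion:
    - {"slide": [0, 0, 20], "dr": [0, 0, 0], "jaw": 85}
    - {"slide": [0, 0, 45], "dr": [0, 0, 0], "jaw": 85}
    - {"slide": [0, 0, 70], "dr": [0, 0, 0], "jaw": 85}
    - {"slide": [0, 0, 90], "dr": [0, 0, 0], "jaw": 85}
    - {"slide": [0, 0, 102], "dr": [0, 0, 0], "jaw": 85}
    - {"slide": [0, 0, 109], "dr": [0, 0, 0], "jaw": 85}
    - {"slide": [0, 0, 111], "dr": [0, 0, 0], "jaw": 85}
    - {"slide": [0, 0, 111], "dr": [0, 0, 0], "jaw": 85}

```text
clock: 20.3
position: [637.1, 46.0, 9.4]
ee_rot: [0.997, -0.081, 0.0, -0.0]
contact_force: [-0.5, -0.0, 0.4]
gripper_width: 85.0
grasp_force: 0.0
```

step_arm:
  motion:
    - {"slide": [0, 0, 0], "dr": [0, 0, 0], "jaw": 65}
    - {"slide": [0, 0, 0], "dr": [0, 0, 0], "jaw": 56}
    - {"slide": [0, 0, 0], "dr": [0, 0, 0], "jaw": 51}
    - {"slide": [0, 0, 0], "dr": [0, 0, 0], "jaw": 47}
    - {"slide": [0, 0, 0], "dr": [0, 0, 0], "jaw": 42}
    - {"slide": [0, 0, 0], "dr": [0, 0, 0], "jaw": 34}
    - {"slide": [0, 0, 0], "dr": [0, 0, 0], "jaw": 34}
    - {"slide": [0, 0, 0], "dr": [0, 0, 0], "jaw": 34}

```text
clock: 21.3
position: [637.0, 45.9, 9.3]
ee_rot: [0.997, -0.081, 0.0, -0.0]
contact_force: [-1.2, -0.4, 5.3]
gripper_width: 42.3
grasp_force: 61.0
```

Run:
```python
from h import *
s=arm.read_state(); print(s["position"])
move((503.5,-293,s["position"][2]))
c=cam("top")
for u,v in((498,205),(652,219)): print(px2w(c,((u+.5)/3-.5+120,(v+.5)/3-.5+180),6))
```

```text
[636.97651254  45.90565208   9.29845956]
yaw -0.162 slide [-7.70e+01  3.56e+02 -1.00e-01] dr [-0. -0.  0.]
[569.   56.4   6. ]
[551.3 -52.2   6. ]
```

step_arm:
  motion:
    - {"slide": [0, 0, -15], "dr": [0, 0, 0], "jaw": 34}
    - {"slide": [0, 0, -40], "dr": [0, 0, 0], "jaw": 34}
    - {"slide": [0, 0, -70], "dr": [0, 0, 0], "jaw": 34}
    - {"slide": [0, 10, -85], "dr": [0, 0, 0], "jaw": 34}
    - {"slide": [-7, 35, -85], "dr": [0, 0, 0], "jaw": 34}
    - {"slide": [-15, 70, -85], "dr": [0, 0, 0], "jaw": 34}
    - {"slide": [-24, 110, -85], "dr": [0, 0, 0], "jaw": 34}
    - {"slide": [-32, 150, -85], "dr": [0, 0, 0], "jaw": 34}

```text
clock: 22.3
position: [577.9, -99.4, 92.1]
ee_rot: [0.997, -0.082, -0.002, 0.0]
contact_force: [0.9, 0.0, -0.0]
gripper_width: 42.4
grasp_force: 60.8
```

step_arm:
  motion:
    - {"slide": [-9, 40, 0], "dr": [0, 0, 0], "jaw": 34}
    - {"slide": [-17, 80, 0], "dr": [0, 0, 0], "jaw": 34}
    - {"slide": [-26, 120, 0], "dr": [0, 0, 0], "jaw": 34}
    - {"slide": [-34, 158, 0], "dr": [0, 0, 0], "jaw": 34}
    - {"slide": [-41, 188, 0], "dr": [0, 0, 0], "jaw": 34}
    - {"slide": [-45, 203, 10], "dr": [0, 0, 0], "jaw": 34}
    - {"slide": [-45, 206, 30], "dr": [0, 0, 0], "jaw": 34}
    - {"slide": [-45, 206, 40], "dr": [0, 0, 0], "jaw": 34}

```text
clock: 23.3
position: [501.0, -292.9, 51.4]
ee_rot: [0.997, -0.082, -0.002, -0.001]
contact_force: [-0.2, 0.4, -0.5]
gripper_width: 42.6
grasp_force: 60.8
```

step_arm:
  motion:
    - {"slide": [0, 0, 5], "dr": [0, 0, 0], "jaw": 34}
    - {"slide": [0, 0, 10], "dr": [0, 0, 0], "jaw": 34}
    - {"slide": [0, 0, 15], "dr": [0, 0, 0], "jaw": 34}
    - {"slide": [0, 0, 19], "dr": [0, 0, 0], "jaw": 34}
    - {"slide": [0, 0, 22], "dr": [0, 0, 0], "jaw": 34}
    - {"slide": [0, 0, 22], "dr": [0, 0, 0], "jaw": 34}
    - {"slide": [0, 0, 22], "dr": [0, 0, 0], "jaw": 34}
    - {"slide": [0, 0, 22], "dr": [0, 0, 0], "jaw": 34}

```text
clock: 24.3
position: [503.3, -293.1, 32.0]
ee_rot: [0.997, -0.081, 0.0, 0.0]
contact_force: [0.1, 0.5, -1.7]
gripper_width: 42.3
grasp_force: 60.8
```

Run:
```python
from h import *
t=optics.get_image("top");s=optics.get_image("scene")
o=np.zeros((500,800,3),'u1')
o[:400,:400]=cv2.resize(t[215:315,405:505],None,fx=4,fy=4,interpolation=2)
o[:400,400:]=cv2.resize(s[110:210,150:250],None,fx=4,fy=4,interpolation=2)
cv2.imwrite("pics/t4.png",o); move((503.5,-293,26.5))
c=cam("top");cs=cam("scene");st=arm.read_state()["position"]
for p in((503.5,-293,20),(*st[:2],57-20+3),):print(4*(w2px(c,p)-[405,215]),4*(w2px(cs,p)-[150,110])+[400,0])
```

```text
yaw -0.162 slide [ 0.3 -0.1  5.5] dr [ 0. -0. -0.]
[192.4 202.4] [595.2 196. ]
[204. 196.] [588.  168.4]
```

View pics/t4.png

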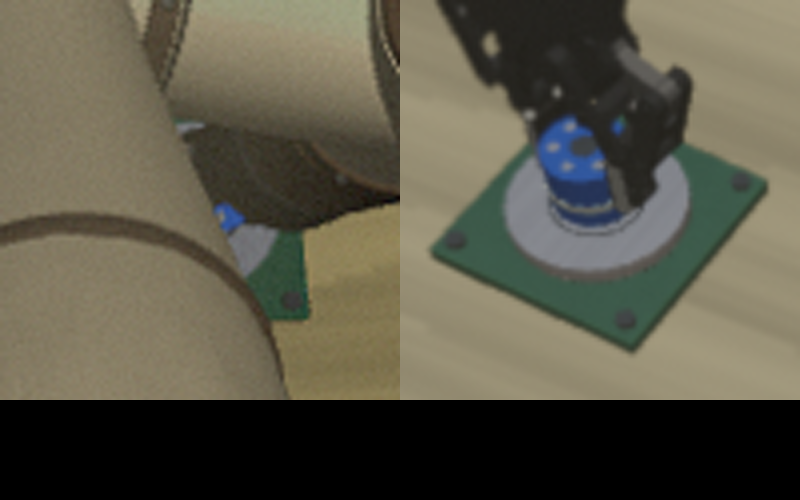

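The piston hangs upright just above the plate centre: its base is near (594,213) and the plate spans 503 to 690. Lowering.

step_arm:
  motion:
    - {"slide": [0, 0, 1.5], "dr": [0, 0, 0], "jaw": 34}
    - {"slide": [0, 0, 3], "dr": [0, 0, 0], "jaw": 34}
    - {"slide": [0, 0, 4], "dr": [0, 0, 0], "jaw": 34}
    - {"slide": [0, 0, 5], "dr": [0, 0, 0], "jaw": 34}
    - {"slide": [0, 0, 5], "dr": [0, 0, 0], "jaw": 34}
    - {"slide": [0, 0, 5], "dr": [0, 0, 0], "jaw": 34}
    - {"slide": [0, 0, 5], "dr": [0, 0, 0], "jaw": 34}
    - {"slide": [0, 0, 5], "dr": [0, 0, 0], "jaw": 34}

```text
clock: 25.4
position: [503.2, -293.0, 26.9]
ee_rot: [0.997, -0.081, 0.0, 0.0]
contact_force: [-0.7, 0.3, -0.8]
gripper_width: 42.3
grasp_force: 60.8
```

step_arm:
  motion:
    - {"slide": [0, 0, 0.4], "dr": [0, 0, 0], "jaw": 34}
    - {"slide": [0, 0, 0.8], "dr": [0, 0, 0], "jaw": 34}
    - {"slide": [0, 0, 0.8], "dr": [0, 0, 0], "jaw": 34}
    - {"slide": [0, 0, 0.8], "dr": [0, 0, 0], "jaw": 45}
    - {"slide": [0, 0, 0.8], "dr": [0, 0, 0], "jaw": 50}
    - {"slide": [0, 0, 0.8], "dr": [0, 0, 0], "jaw": 60}
    - {"slide": [0, 0, 0.8], "dr": [0, 0, 0], "jaw": 75}
    - {"slide": [0, 0, 0.8], "dr": [0, 0, 0], "jaw": 85}

```text
clock: 26.4
position: [503.2, -293.0, 26.0]
ee_rot: [0.997, -0.081, 0.0, 0.0]
contact_force: [0.6, 0.0, -1.2]
gripper_width: 84.9
grasp_force: 0.0
```

step_arm:
  motion:
    - {"slide": [0, 0, 0], "dr": [0, 0, 0], "jaw": 85}
    - {"slide": [0, 0, -10], "dr": [0, 0, 0], "jaw": 85}
    - {"slide": [0, 0, -35], "dr": [0, 0, 0], "jaw": 85}
    - {"slide": [0, 0, -70], "dr": [0, 0, 0], "jaw": 85}
    - {"slide": [0, 0, -110], "dr": [0, 0, 0], "jaw": 85}
    - {"slide": [0, 0, -140], "dr": [0, 0, 0], "jaw": 85}
    - {"slide": [0, 0, -150], "dr": [0, 0, 0], "jaw": 85}
    - {"slide": [0, 0, -150], "dr": [0, 0, 0], "jaw": 85}

```text
clock: 27.4
position: [503.1, -292.9, 176.3]
ee_rot: [0.997, -0.081, 0.0, -0.0]
contact_force: [-0.1, -0.3, -0.3]
gripper_width: 85.1
grasp_force: 0.0
```

Run:
```python
from h import *
t=optics.get_image("top");s=arm.read_state();w=optics.get_image("wrist")
o=np.zeros((480,800,3),'u1')
o[:,:400]=w[:,120:520]
o[:,400:]=cv2.resize(t[225:345,120:220],(400,480),interpolation=2)
cv2.imwrite("pics/t5.png",o)
c=cam("wrist",s)
print(w2px(c,(503.5,-293,54))-[120,0], w2px(c,(503.5,-293,20))-[120,0])
move((553,315.5,176),-0.163)
```

```text
[196.9 231.7] [197.1 222.2]
yaw -0.163 slide [ -48.5 -608.3   -0.8] dr [-0.01  0.02  0.  ]
```

View pics/t5.png

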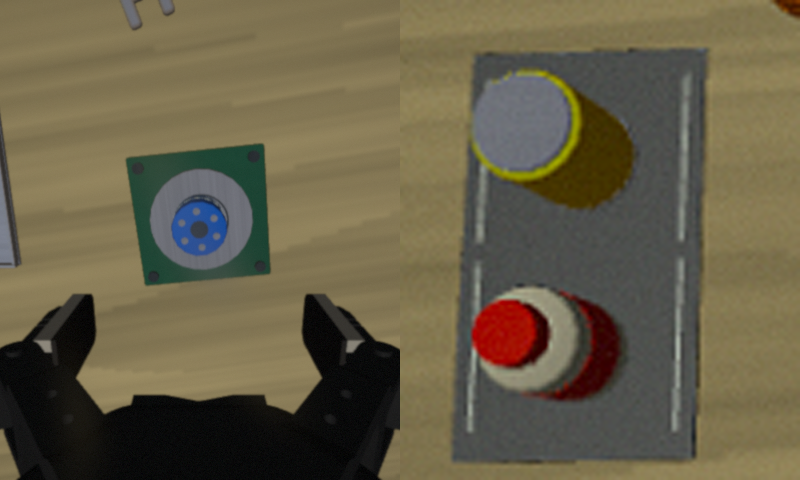

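The piston is centred on the plate at (200,229), with the steel disc at (201,219). The bottle (cap at (510,334)) and the tin (lid at (526,124)) both stand on the mat.

Run:
```python
from h import *
c=cam("top")
print(px2w(c,((526-400+.5)/4-.5+120,(124.5)/4-.5+225),103),px2w(c,((110.5)/4-.5+120,(334.5)/4-.5+225),119))
```

```text
[549.6 313.3 103. ] [446.5 314.2 119. ]
```

step_arm:
  motion:
    - {"slide": [-3, -35, 0], "dr": [0, 0, 0], "jaw": 85}
    - {"slide": [-7, -85, 0], "dr": [0, 0, 0], "jaw": 85}
    - {"slide": [-11, -135, 0], "dr": [0, 0, 0], "jaw": 85}
    - {"slide": [-15, -185, 0], "dr": [0, 0, 0], "jaw": 85}
    - {"slide": [-19, -235, 0], "dr": [0, 0, 0], "jaw": 85}
    - {"slide": [-23, -285, 0], "dr": [0, 0, 0], "jaw": 85}
    - {"slide": [-27, -335, 0], "dr": [0, 0, 0], "jaw": 85}
    - {"slide": [-30, -385, 0], "dr": [0, 0, 0], "jaw": 85}

```text
clock: 28.5
position: [534.9, 93.2, 174.4]
ee_rot: [0.997, -0.081, -0.001, 0.001]
contact_force: [0.5, 0.2, 0.7]
gripper_width: 84.9
grasp_force: 0.0
```

step_arm:
  motion:
    - {"slide": [-4, -50, 0], "dr": [0, 0, 0], "jaw": 85}
    - {"slide": [-8, -100, 0], "dr": [0, 0, 0], "jaw": 85}
    - {"slide": [-12, -150, 0], "dr": [0, 0, 0], "jaw": 85}
    - {"slide": [-16, -190, 0], "dr": [0, 0, 0], "jaw": 85}
    - {"slide": [-18, -215, 0], "dr": [0, 0, 0], "jaw": 85}
    - {"slide": [-18, -223, 0], "dr": [0, 0, 0], "jaw": 85}
    - {"slide": [-18, -223, 0], "dr": [0, 0, 0], "jaw": 85}
    - {"slide": [-18, -223, 0], "dr": [0, 0, 0], "jaw": 85}

```text
clock: 29.5
position: [554.1, 313.4, 176.1]
ee_rot: [0.997, -0.082, -0.0, 0.0]
contact_force: [-1.0, 0.2, -1.0]
gripper_width: 85.2
grasp_force: 0.0
```

Run:
```python
from h import *
move((553,315.5,45),-0.163)
```

```text
yaw -0.164 slide [ -1.4  -1.9 131.1] dr [ 0.    0.   -0.01]
```

step_arm:
  motion:
    - {"slide": [-2, -1.5, 10], "dr": [0, 0, 0], "jaw": 85}
    - {"slide": [-3.5, -1.5, 35], "dr": [0, 0, 0], "jaw": 85}
    - {"slide": [-3.5, -1.5, 65], "dr": [0, 0, 0], "jaw": 85}
    - {"slide": [-3.5, -1.5, 95], "dr": [0, 0, 0], "jaw": 85}
    - {"slide": [-3.5, -1.5, 115], "dr": [0, 0, 0], "jaw": 85}
    - {"slide": [-3.5, -1.5, 127], "dr": [0, 0, 0], "jaw": 85}
    - {"slide": [-3.5, -1.5, 131], "dr": [0, 0, 0], "jaw": 85}
    - {"slide": [-3.5, -1.5, 131], "dr": [0, 0, 0], "jaw": 85}

```text
clock: 30.5
position: [551.2, 316.9, 45.4]
ee_rot: [0.997, -0.081, 0.0, -0.0]
contact_force: [0.2, 0.4, -0.2]
gripper_width: 85.0
grasp_force: 0.0
```

step_arm:
  motion:
    - {"slide": [0, 0, 0], "dr": [0, 0, 0], "jaw": 70}
    - {"slide": [0, 0, 0], "dr": [0, 0, 0], "jaw": 64}
    - {"slide": [0, 0, 0], "dr": [0, 0, 0], "jaw": 60}
    - {"slide": [0, 0, 0], "dr": [0, 0, 0], "jaw": 56}
    - {"slide": [0, 0, 0], "dr": [0, 0, 0], "jaw": 50}
    - {"slide": [0, 0, 0], "dr": [0, 0, 0], "jaw": 45}
    - {"slide": [0, 0, 0], "dr": [0, 0, 0], "jaw": 45}
    - {"slide": [0, 0, 0], "dr": [0, 0, 0], "jaw": 45}

```text
clock: 31.5
position: [551.0, 316.4, 45.5]
ee_rot: [0.997, -0.081, 0.0, 0.0]
contact_force: [-0.2, -2.1, 5.2]
gripper_width: 54.9
grasp_force: 63.2
```

Run:
```python
from h import *
s=arm.read_state(); print(s["position"])
move((552,-52.3,s["position"][2]),-0.163)
```

```text
[550.97588094 316.44551947  45.53549265]
yaw -0.162 slide [6.060e+01 3.637e+02 2.000e-01] dr [ 0. -0.  0.]
```

step_arm:
  motion:
    - {"slide": [0, 0, -15], "dr": [0, 0, 0], "jaw": 45}
    - {"slide": [0, 0, -35], "dr": [0, 0, 0], "jaw": 45}
    - {"slide": [2, 10, -47], "dr": [0, 0, 0], "jaw": 45}
    - {"slide": [6, 35, -47], "dr": [0, 0, 0], "jaw": 45}
    - {"slide": [12, 70, -47], "dr": [0, 0, 0], "jaw": 45}
    - {"slide": [18, 106, -47], "dr": [0, 0, 0], "jaw": 45}
    - {"slide": [24, 142, -47], "dr": [0, 0, 0], "jaw": 45}
    - {"slide": [30, 178, -47], "dr": [0, 0, 0], "jaw": 45}

```text
clock: 32.5
position: [550.3, 133.2, 91.1]
ee_rot: [0.997, -0.082, -0.001, 0.0]
contact_force: [0.5, 0.2, -1.9]
gripper_width: 54.8
grasp_force: 63.7
```

step_arm:
  motion:
    - {"slide": [6, 36, 0], "dr": [0, 0, 0], "jaw": 45}
    - {"slide": [12, 72, 0], "dr": [0, 0, 0], "jaw": 45}
    - {"slide": [18, 108, 0], "dr": [0, 0, 0], "jaw": 45}
    - {"slide": [24, 142, 0], "dr": [0, 0, 0], "jaw": 45}
    - {"slide": [29, 170, 0], "dr": [0, 0, 0], "jaw": 45}
    - {"slide": [30.5, 183, 0], "dr": [0, 0, 0], "jaw": 45}
    - {"slide": [30.5, 185.5, 0], "dr": [0, 0, 0], "jaw": 45}
    - {"slide": [30.5, 185.5, 0], "dr": [0, 0, 0], "jaw": 45}

```text
clock: 33.5
position: [551.5, -51.5, 91.9]
ee_rot: [0.997, -0.081, -0.0, -0.0]
contact_force: [0.2, 0.3, -3.4]
gripper_width: 54.9
grasp_force: 63.8
```

step_arm:
  motion:
    - {"slide": [0, 0, 12], "dr": [0, 0, 0], "jaw": 45}
    - {"slide": [0, 0, 25], "dr": [0, 0, 0], "jaw": 45}
    - {"slide": [0, 0, 34], "dr": [0, 0, 0], "jaw": 45}
    - {"slide": [0, 0, 39], "dr": [0, 0, 0], "jaw": 45}
    - {"slide": [0, 0, 42], "dr": [0, 0, 0], "jaw": 45}
    - {"slide": [0, 0, 43.5], "dr": [0, 0, 0], "jaw": 45}
    - {"slide": [0, 0, 43.5], "dr": [0, 0, 0], "jaw": 45}
    - {"slide": [0, 0, 43.5], "dr": [0, 0, 0], "jaw": 45}

```text
clock: 34.5
position: [552.0, -51.7, 48.8]
ee_rot: [0.997, -0.081, 0.0, -0.0]
contact_force: [0.6, -0.1, -2.8]
gripper_width: 55.1
grasp_force: 63.8
```

Run:
```python
from h import *
move((552,-52.3,47.5),-0.163)
s=optics.get_image("scene")
cv2.imwrite("pics/s6.png",cv2.resize(s[170:340,210:410],None,fx=3,fy=3,interpolation=2))
```

```text
yaw -0.162 slide [0.1 0.6 1.3] dr [-0. -0.  0.]
```

View pics/s6.png

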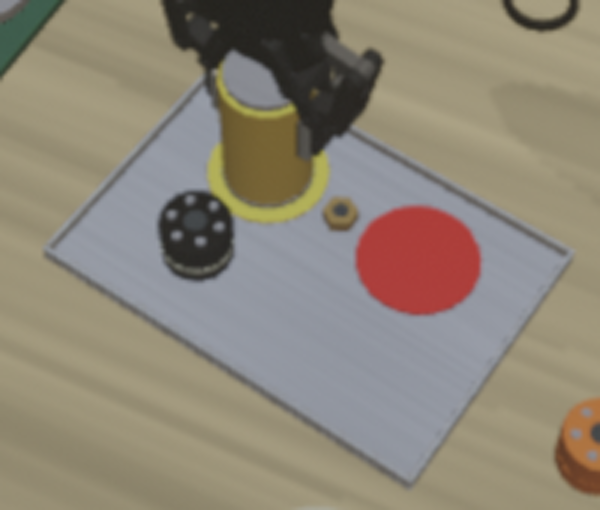

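The tin is centred over the yellow spot, with a rim showing all round (base 222–313 against spot 208–329). I'll set it down.

step_arm:
  motion:
    - {"slide": [0, 0, 0.5], "dr": [0, 0, 0], "jaw": 45}
    - {"slide": [0, 0, 1], "dr": [0, 0, 0], "jaw": 45}
    - {"slide": [0, 0, 1.4], "dr": [0, 0, 0], "jaw": 45}
    - {"slide": [0, 0, 1.8], "dr": [0, 0, 0], "jaw": 45}
    - {"slide": [0, 0, 1.8], "dr": [0, 0, 0], "jaw": 45}
    - {"slide": [0, 0, 1.8], "dr": [0, 0, 0], "jaw": 45}
    - {"slide": [0, 0, 1.8], "dr": [0, 0, 0], "jaw": 45}
    - {"slide": [0, 0, 1.8], "dr": [0, 0, 0], "jaw": 45}

```text
clock: 35.55
position: [551.9, -51.7, 47.5]
ee_rot: [0.997, -0.081, 0.0, 0.0]
contact_force: [-2.0, 0.7, 5.1]
gripper_width: 54.9
grasp_force: 63.8
```

step_arm:
  motion:
    - {"slide": [0, 0, 0], "dr": [0, 0, 0], "jaw": 58}
    - {"slide": [0, 0, 0], "dr": [0, 0, 0], "jaw": 64}
    - {"slide": [0, 0, 0], "dr": [0, 0, 0], "jaw": 72}
    - {"slide": [0, 0, 0], "dr": [0, 0, 0], "jaw": 85}
    - {"slide": [0, 0, 0], "dr": [0, 0, 0], "jaw": 85}
    - {"slide": [0, 0, -10], "dr": [0, 0, 0], "jaw": 85}
    - {"slide": [0, 0, -35], "dr": [0, 0, 0], "jaw": 85}
    - {"slide": [0, 0, -70], "dr": [0, 0, 0], "jaw": 85}

```text
clock: 36.55
position: [551.3, -51.8, 117.3]
ee_rot: [0.997, -0.081, -0.001, 0.0]
contact_force: [-0.1, 0.5, 0.0]
gripper_width: 85.0
grasp_force: 0.0
```

step_arm:
  motion:
    - {"slide": [0, 0, -30], "dr": [0, 0, 0], "jaw": 85}
    - {"slide": [0, 0, -50], "dr": [0, 0, 0], "jaw": 85}
    - {"slide": [0, 0, -60], "dr": [0, 0, 0], "jaw": 85}
    - {"slide": [0, 0, -60], "dr": [0, 0, 0], "jaw": 85}
    - {"slide": [0, 0, -60], "dr": [0, 0, 0], "jaw": 85}
    - {"slide": [0, 0, -60], "dr": [0, 0, 0], "jaw": 85}
    - {"slide": [0, 0, -60], "dr": [0, 0, 0], "jaw": 85}
    - {"slide": [0, 0, -60], "dr": [0, 0, 0], "jaw": 85}

```text
clock: 37.55
position: [551.7, -51.7, 176.4]
ee_rot: [0.997, -0.081, -0.0, 0.0]
contact_force: [-0.3, 1.7, 0.2]
gripper_width: 84.8
grasp_force: 0.0
```

Run:
```python
from h import *
move((448.5,320,177),-0.163)
```

```text
yaw -0.162 slide [-162.  -350.1   -0.6] dr [0. 0. 0.]
```

step_arm:
  motion:
    - {"slide": [-12, -25, 0], "dr": [0, 0, 0], "jaw": 85}
    - {"slide": [-35, -75, 0], "dr": [0, 0, 0], "jaw": 85}
    - {"slide": [-58, -125, 0], "dr": [0, 0, 0], "jaw": 85}
    - {"slide": [-81, -175, 0], "dr": [0, 0, 0], "jaw": 85}
    - {"slide": [-104, -225, 0], "dr": [0, 0, 0], "jaw": 85}
    - {"slide": [-127, -275, 0], "dr": [0, 0, 0], "jaw": 85}
    - {"slide": [-148, -320, 0], "dr": [0, 0, 0], "jaw": 85}
    - {"slide": [-160, -346, 0], "dr": [0, 0, 0], "jaw": 85}

```text
clock: 38.55
position: [449.1, 317.9, 176.7]
ee_rot: [0.997, -0.08, 0.0, -0.0]
contact_force: [0.1, -0.8, 0.3]
gripper_width: 84.9
grasp_force: 0.0
```

step_arm:
  motion:
    - {"slide": [-2, -4, 0], "dr": [0, 0, 0], "jaw": 85}
    - {"slide": [-2, -4, 5], "dr": [0, 0, 0], "jaw": 85}
    - {"slide": [-2, -4, 20], "dr": [0, 0, 0], "jaw": 85}
    - {"slide": [-2, -4, 40], "dr": [0, 0, 0], "jaw": 85}
    - {"slide": [-2, -4, 70], "dr": [0, 0, 0], "jaw": 85}
    - {"slide": [-2, -4, 95], "dr": [0, 0, 0], "jaw": 85}
    - {"slide": [-2, -4, 112], "dr": [0, 0, 0], "jaw": 85}
    - {"slide": [-2, -4, 122], "dr": [0, 0, 0], "jaw": 85}

```text
clock: 39.55
position: [448.2, 318.2, 52.9]
ee_rot: [0.997, -0.082, -0.001, 0.001]
contact_force: [-0.1, 0.0, -0.1]
gripper_width: 85.0
grasp_force: 0.0
```

step_arm:
  motion:
    - {"slide": [0, 0, 0], "dr": [0, 0, 0], "jaw": 70}
    - {"slide": [0, 0, 0], "dr": [0, 0, 0], "jaw": 63}
    - {"slide": [0, 0, 0], "dr": [0, 0, 0], "jaw": 58}
    - {"slide": [0, 0, 0], "dr": [0, 0, 0], "jaw": 54}
    - {"slide": [0, 0, 0], "dr": [0, 0, 0], "jaw": 50}
    - {"slide": [0, 0, 0], "dr": [0, 0, 0], "jaw": 42}
    - {"slide": [0, 0, 0], "dr": [0, 0, 0], "jaw": 42}
    - {"slide": [0, 0, 0], "dr": [0, 0, 0], "jaw": 42}

```text
clock: 40.55
position: [448.5, 319.4, 55.5]
ee_rot: [0.997, -0.081, -0.0, 0.0]
contact_force: [-0.8, -3.2, 6.5]
gripper_width: 50.4
grasp_force: 61.1
```

Run:
```python
from h import *
s=arm.read_state(); print(s["position"])
move((569.5,56.5,s["position"][2]),-0.163)
```

```text
[448.47907039 319.35073957  55.48122973]
yaw -0.162 slide [1.619e+02 2.399e+02 2.000e-01] dr [ 0.01 -0.    0.01]
```

step_arm:
  motion:
    - {"slide": [0, 0, -15], "dr": [0, 0, 0], "jaw": 42}
    - {"slide": [0, 0, -35], "dr": [0, 0, 0], "jaw": 42}
    - {"slide": [6, 9, -47], "dr": [0, 0, 0], "jaw": 42}
    - {"slide": [20, 30, -47], "dr": [0, 0, 0], "jaw": 42}
    - {"slide": [40, 59, -47], "dr": [0, 0, 0], "jaw": 42}
    - {"slide": [60, 89, -47], "dr": [0, 0, 0], "jaw": 42}
    - {"slide": [80, 119, -47], "dr": [0, 0, 0], "jaw": 42}
    - {"slide": [100, 148, -47], "dr": [0, 0, 0], "jaw": 42}

```text
clock: 41.55
position: [523.6, 156.1, 101.9]
ee_rot: [0.997, -0.081, -0.0, -0.0]
contact_force: [0.2, -0.0, -1.5]
gripper_width: 50.2
grasp_force: 62.7
```

step_arm:
  motion:
    - {"slide": [20, 30, 0], "dr": [0, 0, 0], "jaw": 42}
    - {"slide": [40, 59, 0], "dr": [0, 0, 0], "jaw": 42}
    - {"slide": [55, 81, 0], "dr": [0, 0, 0], "jaw": 42}
    - {"slide": [62, 92, 0], "dr": [0, 0, 0], "jaw": 42}
    - {"slide": [62, 92, 0], "dr": [0, 0, 0], "jaw": 42}
    - {"slide": [62, 92, 12], "dr": [0, 0, 0], "jaw": 42}
    - {"slide": [62, 92, 25], "dr": [0, 0, 0], "jaw": 42}
    - {"slide": [62, 92, 34], "dr": [0, 0, 0], "jaw": 42}

```text
clock: 42.55
position: [568.7, 57.3, 66.2]
ee_rot: [0.997, -0.081, -0.001, 0.0]
contact_force: [0.2, -0.2, -2.3]
gripper_width: 49.9
grasp_force: 62.7
```

step_arm:
  motion:
    - {"slide": [0, 0, 3], "dr": [0, 0, 0], "jaw": 42}
    - {"slide": [0, 0, 6], "dr": [0, 0, 0], "jaw": 42}
    - {"slide": [0, 0, 8], "dr": [0, 0, 0], "jaw": 42}
    - {"slide": [0, 0, 9.5], "dr": [0, 0, 0], "jaw": 42}
    - {"slide": [0, 0, 9.5], "dr": [0, 0, 0], "jaw": 42}
    - {"slide": [0, 0, 9.5], "dr": [0, 0, 0], "jaw": 42}
    - {"slide": [0, 0, 9.5], "dr": [0, 0, 0], "jaw": 42}
    - {"slide": [0, 0, 9.5], "dr": [0, 0, 0], "jaw": 42}

```text
clock: 43.55
position: [569.6, 56.9, 58.3]
ee_rot: [0.997, -0.081, 0.0, -0.0]
contact_force: [-0.6, 0.4, -2.1]
gripper_width: 50.4
grasp_force: 62.7
```

Run:
```python
from h import *
move((569.5,56.5,57.5),-0.163)
s=optics.get_image("scene")
cv2.imwrite("pics/s7.png",cv2.resize(s[170:340,210:410],None,fx=3,fy=3,interpolation=2))
```

```text
yaw -0.162 slide [-0.1  0.4  0.8] dr [-0. -0.  0.]
```

View pics/s7.png

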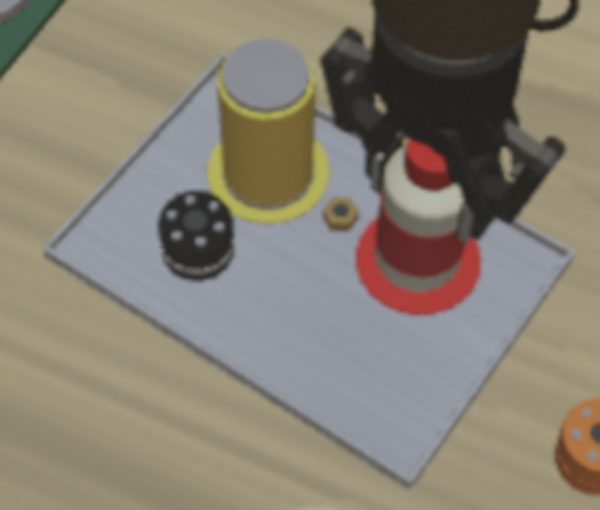

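The tin stands on yellow. The bottle hovers over red, centred sideways (376–462 against 356–481) but about 3 mm too far back. I'll shift it slightly and set it down.

step_arm:
  motion:
    - {"slide": [1, -0.5, 0], "dr": [0, 0, 0], "jaw": 42}
    - {"slide": [2.5, -1, 0], "dr": [0, 0, 0], "jaw": 42}
    - {"slide": [2.5, -1, 0.5], "dr": [0, 0, 0], "jaw": 42}
    - {"slide": [2.5, -1, 1], "dr": [0, 0, 0], "jaw": 42}
    - {"slide": [2.5, -1, 1.5], "dr": [0, 0, 0], "jaw": 42}
    - {"slide": [2.5, -1, 1.5], "dr": [0, 0, 0], "jaw": 42}
    - {"slide": [2.5, -1, 1.5], "dr": [0, 0, 0], "jaw": 42}
    - {"slide": [2.5, -1, 1.5], "dr": [0, 0, 0], "jaw": 42}

```text
clock: 44.6
position: [572.6, 57.4, 57.5]
ee_rot: [0.997, -0.081, 0.0, -0.0]
contact_force: [-1.1, -1.2, 5.6]
gripper_width: 50.6
grasp_force: 63.4
```

step_arm:
  motion:
    - {"slide": [0, 0, 0], "dr": [0, 0, 0], "jaw": 55}
    - {"slide": [0, 0, 0], "dr": [0, 0, 0], "jaw": 62}
    - {"slide": [0, 0, 0], "dr": [0, 0, 0], "jaw": 72}
    - {"slide": [0, 0, 0], "dr": [0, 0, 0], "jaw": 85}
    - {"slide": [0, 0, 0], "dr": [0, 0, 0], "jaw": 85}
    - {"slide": [0, 0, -10], "dr": [0, 0, 0], "jaw": 85}
    - {"slide": [0, 0, -35], "dr": [0, 0, 0], "jaw": 85}
    - {"slide": [0, 0, -70], "dr": [0, 0, 0], "jaw": 85}

```text
clock: 45.6
position: [571.7, 57.2, 127.3]
ee_rot: [0.997, -0.081, -0.001, 0.0]
contact_force: [0.9, -0.5, -0.5]
gripper_width: 85.3
grasp_force: 0.0
```

step_arm:
  motion:
    - {"slide": [0, 0, -40], "dr": [0, 0, 0], "jaw": 85}
    - {"slide": [-10, -30, -70], "dr": [0, 0, 0], "jaw": 85}
    - {"slide": [-20, -75, -80], "dr": [0, 0, 0], "jaw": 85}
    - {"slide": [-30, -120, -80], "dr": [0, 0, 0], "jaw": 85}
    - {"slide": [-40, -160, -80], "dr": [0, 0, 0], "jaw": 85}
    - {"slide": [-45, -190, -80], "dr": [0, 0, 0], "jaw": 85}
    - {"slide": [-45, -200, -80], "dr": [0, 0, 0], "jaw": 85}
    - {"slide": [-45, -200, -80], "dr": [0, 0, 0], "jaw": 85}

```text
clock: 46.6
position: [560.1, 262.2, 206.9]
ee_rot: [0.997, -0.081, 0.0, 0.0]
contact_force: [0.3, -0.2, -0.1]
gripper_width: 85.1
grasp_force: 0.0
```

Run:
```python
from h import *
t=optics.get_image("top");s=optics.get_image("scene")
o=np.zeros((560,800,3),'u1')
o[:220,:800]=cv2.resize(t[185:295,240:500],(520,220)) .__class__ and np.pad(cv2.resize(t[185:295,240:500],(520,220)),((0,0),(0,280),(0,0)))
o[220:,:]=cv2.resize(s[140:310,120:420],(600,340))[:, :600] if 0 else np.pad(cv2.resize(s[140:310,120:420],(600,340)),((0,0),(0,200),(0,0)))
cv2.imwrite("pics/t8.png",o)
```

```text
(no output)
```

View pics/t8.png

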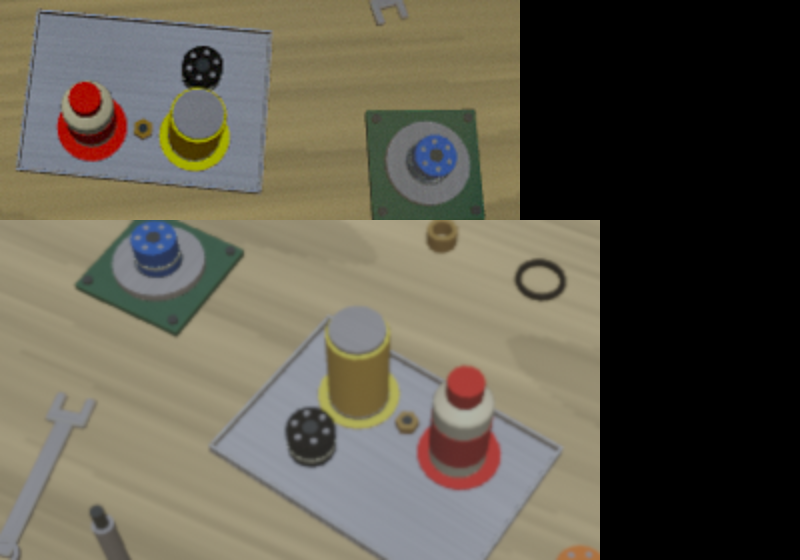

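The bottle stands on red (base near (460,463)) and the tin on yellow (base near (358,405)). The blue piston is on the plate and the black one hasn't moved. I'll run a quick numeric check, then hand in if it passes.

Run:
```python
from h import *
c=cam("top")
b=px2w(c,(240+85.5/2-.25,185+98/2),121);t=px2w(c,(240+198/2-.25,185+115/2),105);p=px2w(c,(240+436/2-.25,185+156/2),54)
d=[np.hypot(*(a[:2]-q)) for a,q in((b,(569,56.4)),(t,(551.3,-52.2)),(p,(503.5,-293)))]
print(b,t,p,d)
if max(d)<8: print(arm.job_done())
```

```text
[570.2  54.9 121. ] [550.1 -51.  105. ] [ 502.6 -292.4   54. ] [np.float64(1.9209372712298831), np.float64(1.6970562748476679), np.float64(1.0816653826391904)]
the job is handed in; nothing more can be done
None
```

The job is handed in, with no verdict returned: by the final top-camera check the bottle is about 2 mm from the red spot's centre, the tin about 2 mm from the yellow spot's, and the blue piston about 1 mm from the plate's; nothing fell over and the black piston looked unmoved.

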